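Lever open the flush lid of a sample box with a pry blade

ROBOT

A 7-joint arm with a two-finger parallel gripper is mounted at the origin on the work surface. World frame = base frame: x ahead of the robot, y to its left, z up, the work surface at z = 0. Lengths are in m, angles in degrees, forces in N, time in s.
With the tool pointing down it reaches from about 0.4 to 0.925 m from the base axis. Payload 5.6 kg.
Tool frame: the origin (TCP) lies at the very end of the fingers, on their centre line; the grasp point (between the pads) lies 19 mm behind it; z points along the fingers, y is the line along which they close (so a half turn about z gives the same grasp; the last joint's range is limited). The gripper opens to 85 mm and grips with 20 to 120 N. Pads are 22 mm wide; open, the fingers measure 114 mm over their backs; the gripper's body (76 mm by 85 mm) begins 54 mm behind the grasp point. The pads swing forward as they close: fully open they stand 13 mm farther back than shut.
Start: joints at [68.354, 26.786, -0.665, 91.828, 0.344, 61.387, -3.226], TCP at [0.214, -0.614, 0.231] pointing down, gripper open.
Joint ranges: [-144.91, 144.91], [-17.63, 115.5], [-89.93, 88.59], [15.96, 139.68], [-74.01, 254.01], [8.47, 105.57], [-167.45, 167.45]. Speed limits (degrees/s): [147.25, 147.25, 180, 180, 180, 180, 180].

INTERFACE

Orientations are given as a 3x3 rotation matrix whose columns are the frame's x, y, z axes.
In Python, from cell import state, get_image, camera_model, close_job, silhouettes gives the robot as it stands.
- The arm moves only by the tool apply_moves, never from a script. Its argument "motion" is a list that holds one entry, the list of rows, each a list of 5 numbers: the shift along the tool's x, y, z in cm, then the turn about the tool's z in rad, then the closure, from -1 (fully open) to 1 (shut). A call has 1 to 8 rows; each row is the pose to reach, as a shift and turn from the pose commanded when the call began, along the tool's axes at that moment; what a row does not reach only later rows make up. A row lasts 1/12 s, in which the tool goes at most 41.7 mm and 7.16 degrees, less where a joint would pass 70% of its speed; a pose out of reach is approached as far as the arm can. A call with a gripper value outside its range is refused whole. The fingers move at their own pace and stop on an object; the grip force is fixed at half the most. Time passes only in rows, so rows that repeat a pose let the fingers close. It gives the time, the measured TCP pose, the force, the opening and the grip force at its end, in the units of the state.
- state(): the state, without advancing time (a new reading comes with each control period).
- get_image(name): name is "side" or "top" or "wrist"; returns (picture, depth): 420x560x3 uint8, blue, green, red; 420x560 float32, m along the optical axis (not along the pixel's ray), 0 where there is no reading.
- camera_model(name): a dict with "fx", "fy", "cx", "cy" (pixels), "cam_to_world" (4x4, takes a point from camera to world coordinates). Camera axes: x right, y down, z forward; pixel columns grow to the right and rows downward; lengths in m; the calibration is good to about 2 mm. A picture is of the moment at which its call begins: read the wrist's pose just before it. camera_model takes no time and is no camera call; for the wrist camera it gives the pose at the moment of the call.
- close_job(): hands the job in; it is judged then, once.
Trained networks look in the newest picture that a camera, given by its name, has taken for a name from the list of things; names that differ only in an ending like _2 or _b are one class to them, and where a whole thing is asked for, a point or a joint stands for the part that bears it (a point fixed in the world has none). Each returns a list of dicts, best first, with "score" (0 to 1); they miss things now and then, are a little off and sometimes report something else, mostly with a low value. They report only what shows in the picture. A call takes as long as a camera call. They do not tell look-alikes from the thing itself.
- silhouettes(target, camera): "mask" (420x560 bool, what is visible of it) and "xy" ([column, row] in pixels, amid what is visible of it).
The state is a dict: "clock": time; "qpos": joint angles; "joint_velocities": joint speeds; "joint_torque": joint torques, N m; "tool_pos": TCP position; "ee_rot": TCP orientation; "wrist_force": force on the tool from outside, world axes, zero at the start; "ft_torque": the same for the moment, N m; "opening": finger opening in m; "gripper_force": force on a finger pad.
Only numpy, scipy, OpenCV 4.12 (cv2) and the standard library are available. Lean on these libraries where they do the work, as an engineer would, in place of code of your own. Each camera call takes 0.05 s, during which the arm holds its last target. There are 200 camera calls.

TASK

The blue lid of the white sample box lies flush and has no handle: take the orange-handled pry blade from its rest, work its tip aslant down through the wide notch in the box's front and under the lid's edge (two tall spacers block two thirds of the notch, so look or feel for the third where the blade goes in), lever the lid up and swing it open until it stands upright or leans back. Touch the box and lid with the pry blade only, never with the gripper, and do not jam the blade hard against them. Then lay the pry blade back across both blocks of its rest just as it lay, and leave the other things on the bench where they are.

Things in the scene. Friction and masses are not known exactly. Their poses are not given: they have to be found in the camera images.
- box: white sample box, fixed to the bench, 140 (x) x 130 (y) x 60 high, walls 5, open inside down to tube caps 30 mm above the bench; origin: centre of its underside. Its front, with the notch, is at -x; the lid's hinge is at +x.
- notch (a point): on the box: middle of the inner top edge of the notch's sill; axes as the box. The notch is 96 wide (y), in the middle of the 5 mm front wall, sill 56 above the bench, walls 60. Close behind the sill stand three spacers, each 32 wide, at y -32, 0, +32: two tall grey ones (tops 55 high) that block the way, one low black one (18 high). Which is where is not reported.
- lid: blue lid flush in the rim, 119 wide, 5 thick; stiff hinge, stays where it is left, stop at 100 degrees. Origin: hinge axis, mid-width, at its underside (box frame x +63, z 55). Closed, its axes are the box's; it opens by turning about its +y, front edge up (z axis from vertical = opening angle). Underside runs to -x: 114 mm from the hinge at the notch, 126 on either side of it.
- lid_edge (a point): point on the lid: middle of its lower front edge at the notch (lid frame x -114, z 0), which closed lies 14 mm behind the sill's inner edge and 1 mm below it: through this 14 mm opening, over the low spacer only, a blade can go down aslant under the lid, but not level.
- spatula: pry blade, 70 g: orange handle 100 long (x -55 to +45), 16 wide (y), 18 high (z 0 to 18), with a flat steel blade 18 wide, 2.5 thick, from the handle to x +135, its middle plane at z 9. Origin: middle of the underside near the handle's centre (x as given). It balances near x +20.
- blade_tip (a point): middle of the end of the steel blade (spatula frame x +135, z 9 mm).
- rest: aluminium rest, fixed: base plate 150 x 56 x 6 and two cross blocks 12 long in x: at x -80, 30 high, under the handle; at x +26, 37.75 high, under the blade. Lips 10 high leave 40 clear in y on each block; fingers fit between the blocks. Origin: on the bench, mid-width; the lying spatula's origin is at x -40, z +30 in this frame, its axes the same.
- tube_rack: bystander: black tube rack of orange and white capped tubes, 127 x 76 x 58, loose.
- rack_stack: bystander: stack of empty black racks, 130 x 90 x 50, loose.
- pen: bystander: blue pen, 125 x 11 x 11, loose.
- jar: bystander: amber jar, 60 diameter, 85 high, loose.
- dish: bystander: flat round dish, 90 diameter, 21 high, loose.
- carton: bystander: small white carton, 90 x 140 x 75, loose.
Things that resemble listed ones, but are neither listed nor needed, are in the scene too. Of the things like the spatula, leave any that is turquoise; of the rest the smaller one is meant. Of the things shaped like the rest, the aluminium one is meant.

How it is judged (in metres and radians):
On the way, in this order (a step that is already met when the one before it is completed fails the run):
1. the lid is levered up (over 0.15 rad) by the pry blade bearing on it (angle between lid's own z axis and vertical above 0.15 rad and contact force between spatula and lid above 0.2 N), for 0.1 s.
2. the lid stands open (over 1.38 rad) (angle between lid's own z axis and vertical above 1.38 rad), for 0.2 s.
3. the pry blade is back over its rest (origin within 30 mm of its place in plan and under 60 mm above the bench) (x of spatula in the frame of rest between -0.07 and -0.01 m and y of spatula in the frame of rest between -0.03 and 0.03 m and z of spatula in the frame of rest below 0.06 m), for 0.1 s.
At the end, for the whole second after the job is handed in: The lid stands open at 1.38 rad or more (upright is 1.57). The pry blade lies still across both blocks of its rest: origin within 20 mm along and 18 mm across of its place in the rest (x -40 mm), 24 to 36 mm above the bench, right side up and level within 0.12 rad, along the rest within 0.25 rad (angle between lid's own z axis and vertical above 1.38 rad and x of spatula in the frame of rest between -0.06 and -0.02 m and y of spatula in the frame of rest between -0.018 and 0.018 m and z of spatula in the frame of rest between 0.024 and 0.036 m and angle between spatula's own z axis and vertical below 0.12 rad and angle between the x axis of spatula and the x axis of rest, either way round below 0.25 rad and linear speed of spatula below 0.02 m/s); the robot touches nothing.
It fails at once if the gripper or arm touches the box or lid (over 1 N) (contact force between any of the fingers, the arm and box above 1 N).
It fails at once if the pry blade is jammed against the box or lid (over 30 N) (contact force between spatula and box above 30 N).
It fails at once if a bystander is disturbed (any of rack, stack, pen, jar, dish, carton moved over 25 mm) (distance of any of tube_rack, rack_stack, pen, jar, dish, carton from where it was at the start of the episode above 0.025 m).
It also fails if it takes over 70 s, if anything falls off the work surface, if the arm or the gripper's body presses on something with over 40 N, if the wrist force passes 120 N, or if a joint passes its speed limit or range.

## Working session

There is one attempt and no reset: what is moved stays moved. The work goes in short steps, Python scripts to look and compute and a tool call to move; the robot and the scene stay as the last step left them, time stands still between calls to the robot, and variables do not carry over. Pictures are saved under pics/ and viewed, at most 10 in all, crops included, and the job is handed in when it is done.

Besides the shell and the picture viewer there is one more tool, called after ">>>" in YAML: its name, and indented under it one key for each argument. apply_moves: Moves the arm, as the interface text tells. Its arguments: {"type":"object","properties":{"motion":{"type":"array","items":{"type":"array","items":{"type":"array","items":{"type":"number"}}}}},"required":["motion"]}

```bash
mkdir -p pics; ls
python3 - <<'E'
from cell import *
import cv2,numpy as np
s=state();print({k:np.round(v,3).tolist() for k,v in s.items()})
for n in("top","side"):
    p,d=get_image(n);cv2.imwrite(f"pics/{n}0.png",p);np.save(f"{n}0.npy",d)
    m=camera_model(n);print(n,m["fx"],m["cx"],m["cy"],np.round(m["cam_to_world"],3).tolist())
E
```

```text
pics
{'clock': 0.0, 'qpos': [68.356, 26.837, -0.663, 91.883, 0.342, 61.384, -3.225], 'joint_velocities': [0.023, 0.063, 0.01, 0.0, -0.013, -0.141, 0.005], 'joint_torque': [-0.001, -53.238, 0.021, -25.131, 0.011, 0.008, -0.0], 'tool_pos': [0.213, -0.613, 0.23], 'ee_rot': [[0.945, 0.328, -0.001], [0.328, -0.945, 0.002], [-0.0, -0.002, -1.0]], 'wrist_force': [0.362, 0.345, -0.202], 'ft_torque': [0.021, 0.034, -0.031], 'gripper_force': 0.0, 'opening': 0.085}
top 389.2970245025307 273.92554796818666 211.62011854700108 [[0.027, -0.992, 0.125, 0.356], [-0.999, -0.03, -0.024, 0.078], [0.027, -0.125, -0.992, 1.409], [0.0, 0.0, 0.0, 1.0]]
side 430.4938695241416 284.59670463648285 201.85406113012624 [[-0.984, -0.109, 0.138, 0.383], [-0.175, 0.675, -0.716, 0.923], [-0.015, -0.729, -0.684, 0.868], [0.0, 0.0, 0.0, 1.0]]
```

View pics/top0.png

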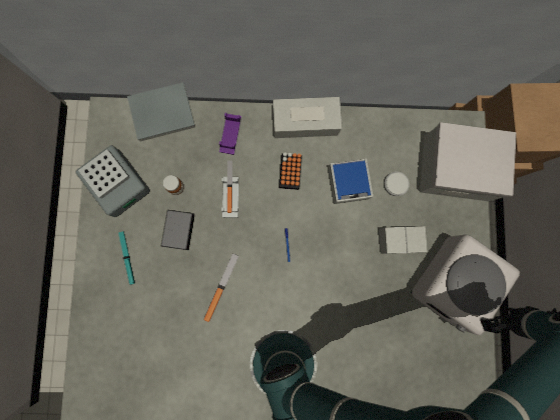

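View pics/side0.png

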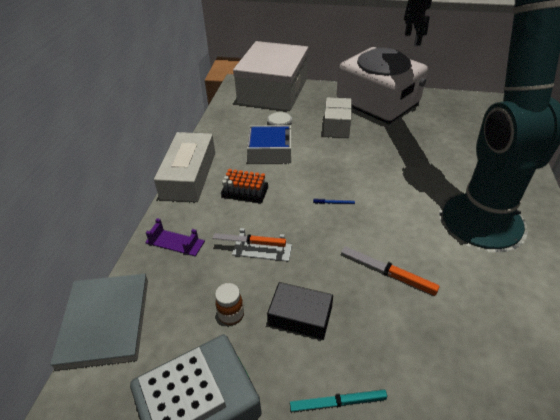

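The top view shows the box at about (351,180), with its notch toward the bottom (-x). The rest and spatula are at (230,195), blade toward +x. The big orange knife at (222,287) and the turquoise one are look-alikes. The side view agrees: rest at (262,245), box at (270,143).

```bash
cat > h.py <<'E'
from cell import *
import cv2,numpy as np
def cloud(n,d,M=None):
    m=M or camera_model(n);v,u=np.mgrid[:420,:560]
    P=np.stack([(u-m["cx"])/m["fx"]*d,(v-m["cy"])/m["fy"]*d,d],-1)
    T=np.array(m["cam_to_world"]);return P@T[:3,:3].T+T[:3,3]
def rect(P):
    c,(a,b),t=cv2.minAreaRect(P[:,:2].astype(np.float32)*1000);return np.round(c,1),round(a,1),round(b,1),round(t,2)
E
python3 - <<'E'
from h import *
for n in("top","side"):
    p,d=get_image(n);C=cloud(n,d)
    for t in("box","lid","spatula","rest","notch"):
        for r in silhouettes(t,n)[:3]:
            m=r["mask"]&(d>0)
            Q=C[m];
            if len(Q)<10: continue
            z=np.percentile(Q[:,2],[5,50,95]).round(4)
            print(n,t,round(r["score"],2),np.round(r["xy"]),len(Q),rect(Q),z)
# colours, top
    hsv=cv2.cvtColor(p,cv2.COLOR_BGR2HSV)
    for nm,lo,hi in(("orange",(3,150,80),(16,255,255)),("blue",(105,150,60),(125,255,255))):
        k,l,st,ce=cv2.connectedComponentsWithStats(cv2.inRange(hsv,lo,hi))
        for i in range(1,k):
            if st[i,4]>60:
                Q=C[(l==i)&(d>0)];print(n,nm,ce[i].round(),st[i,4],rect(Q),np.percentile(Q[:,2],[5,50,95]).round(4))
E
```

```text
top box 0.74 [346. 182.] 1634 (array([ 658.8, -232.7]), 160.7, 156.1, 8.34) [0.0035 0.0581 0.0635]
top lid 0.66 [350. 177.] 1100 (array([ 652.8, -223. ]), 126.5, 121.8, 9.28) [0.0545 0.0592 0.0641]
top spatula 0.82 [226. 181.] 182 (array([618.9, 208. ]), 181.6, 15.3, 2.91) [0.0354 0.0419 0.0506]
top spatula 0.78 [222. 284.] 471 (array([260.5, 225.7]), 31.4, 243.0, 67.16) [0.0022 0.0165 0.0261]
top spatula 0.69 [232. 196.] 416 (array([584.1, 209.7]), 145.4, 60.5, 1.63) [0.0003 0.0057 0.0394]
top rest 0.88 [228. 136.] 613 (array([820.2, 218.3]), 58.7, 148.4, 80.18) [-0.0002  0.0066  0.0389]
top rest 0.58 [233. 193.] 395 (array([586.2, 207.9]), 141.4, 56.3, 1.79) [0.0006 0.0057 0.0399]
top notch 0.91 [350. 181.] 1582 (array([ 657.3, -220.9]), 158.8, 134.6, 9.82) [0.0066 0.0582 0.0635]
top orange [291. 170.] 380 (array([684.9, -10.4]), 67.8, 117.2, 86.7) [0.0192 0.0554 0.061 ]
top orange [229. 199.] 99 (array([567. , 204.3]), 90.4, 10.7, 2.2) [0.0355 0.0457 0.0507]
top orange [213. 304.] 191 (array([200.6, 248.8]), 18.4, 117.4, 68.19) [0.0155 0.0222 0.0272]
top blue [351. 178.] 985 (arra
[... 733 characters left out ...]
2.46) [0.0037 0.0074 0.0412]
side rest 0.61 [269. 134.] 734 (array([ 653. , -222.8]), 121.3, 129.8, 9.35) [0.0582 0.0609 0.0637]
side notch 0.67 [268. 146.] 1587 (array([ 657.3, -222.5]), 151.0, 138.2, 9.89) [0.0075 0.0588 0.0632]
side orange [245. 178.] 438 (array([682.3, -35. ]), 119.2, 114.0, 85.91) [0.0454 0.0578 0.0612]
side orange [268. 239.] 191 (array([566.9, 208.4]), 90.7, 18.5, 0.38) [0.0444 0.0481 0.0508]
side orange [414. 278.] 373 (array([200.9, 250.2]), 21.8, 120.1, 67.95) [0.0195 0.0236 0.0263]
side blue [268. 137.] 694 (array([ 652.1, -226.1]), 120.3, 120.6, 9.37) [0.0581 0.0609 0.0637]
side blue [336. 201.] 73 (array([414.5,  -2.9]), 116.2, 10.6, 7.74) [0.0044 0.0087 0.0113]
```

```bash
cat >> h.py <<'E'
def mv(dx,dy,dz):
    R=np.array(state()["ee_rot"]);return (R.T@np.array([dx,dy,dz])*100).round(2)
E
python3 - <<'E'
from h import *
d=np.load("top0.npy");C=cloud("top",d);C2=cloud("side",np.load("side0.npy"))
for nm,C in(("top",C),("side",C2)):
    P=C.reshape(-1,3)
    for x0 in np.arange(.1,.75,.1):
        r=[]
        for y0 in np.arange(-.75,-.05,.1):
            m=(abs(P[:,0]-x0-.05)<.05)&(abs(P[:,1]-y0-.05)<.05);r.append(round(np.percentile(P[m,2],98),2) if m.sum()>5 else -1)
        print(nm,round(x0,1),r)
print(mv(.34,.38,.12),mv(0,0,.12))
E
```

```text
top 0.1 [np.float64(0.01), np.float64(0.45), np.float64(0.68), np.float64(0.74), np.float64(0.76), np.float64(0.78), np.float64(0.01)]
top 0.2 [np.float64(0.34), np.float64(0.55), np.float64(0.63), np.float64(0.14), np.float64(0.01), np.float64(0.01), np.float64(0.01)]
top 0.3 [np.float64(0.19), np.float64(0.19), np.float64(0.19), np.float64(0.07), np.float64(0.01), np.float64(0.01), np.float64(0.01)]
top 0.4 [np.float64(0.15), np.float64(0.16), np.float64(0.15), np.float64(0.08), np.float64(0.08), np.float64(0.01), np.float64(0.01)]
top 0.5 [np.float64(0.14), np.float64(0.01), np.float64(0.01), np.float64(0.01), np.float64(0.06), np.float64(0.06), np.float64(0.01)]
top 0.6 [np.float64(0.15), np.float64(0.15), np.float64(0.15), np.float64(0.03), np.float64(0.06), np.float64(0.06), np.float64(0.01)]
top 0.7 [np.float64(0.15), np.float64(0.15), np.float64(0.15), np.float64(0.01), np.float64(0.06), np.float64(0.06), np.float64(0.01)]
side 0.1 [np.float64(0.01), np.float64(0.38), np.float64(0.33), np.float64(0.01), np.float64(0.0), np.float64(0.0), np.float64(0.0)]
side 0.2 [np.float64(0.34), np.float64(0.39), np.float64(0.19), np.float64(0.14), np.float64(0.01), np.float64(0.0), np.float64(0.0)]
side 0.3 [np.float64(0.19), np.float64(0.19), np.float64(0.19), np.float64(0.02), np.float64(0.05), np.float64(0.01), np.float64(0.0)]
side 0.4 [np.float64(0.16), np.float64(0.16), np.float64(0.15), np.float64(0.08), np.float64(0.08), np.float64(0.0), np.float64(0.0)]
side 0.5 [np.float64(0.13), np.float64(0.01), np.float64(0.01), np.float64(0.01), np.float64(0.06), np.float64(0.06), np.float64(0.0)]
side 0.6 [np.float64(0.15), np.float64(0.15), np.float64(0.14), np.float64(0.03), np.float64(0.06), np.float64(0.06), np.float64(0.04)]
side 0.7 [np.float64(0.15), np.float64(0.15), np.float64(0.14), np.float64(0.01), np.float64(0.06), np.float64(0.06), np.float64(0.05)]
[ 44.6  -24.72 -12.  ] [ -0.   0. -12.]
```

>>> apply_moves:
  motion:
    - [[0,0,-4,0,-1],[2,-1,-8,0.0,-1],[5,-2.5,-10,0.05,-1],[8.5,-4.5,-10,0.16,-1],[12,-6.5,-10,0.16,-1],[15.5,-8.5,-10,0.16,-1],[19,-10.5,-10,0.16,-1],[22,-12.5,-10,0.16,-1]]

```text
clock: 1.37
tool_pos: [0.3821, -0.4214, 0.3317]
ee_rot: [[0.985, 0.175, 0.001], [0.175, -0.985, -0.0], [0.001, 0.0, -1.0]]
wrist_force: [0.9, 0.9, 0.3]
opening: 0.0853
gripper_force: 0.0
```

Run:
```python
from h import *
s=state();print(s["tool_pos"],s["ee_rot"]);p=np.array(s["tool_pos"]);print(mv(*(np.array([.55,-.23,.33])-p)))
```

```text
[ 0.38209384 -0.42135542  0.33165009] [[ 9.84533394e-01  1.75194361e-01  9.65082366e-04]
 [ 1.75194743e-01 -9.84533745e-01 -3.25733314e-04]
 [ 8.93089517e-04  4.89772682e-04 -9.99999481e-01]]
[ 19.88 -15.9    0.17]
```

>>> apply_moves:
  motion:
    - [[3,-2.4,0,0,-1],[6,-4.8,0,0,-1],[9,-7.2,0,0,-1],[12,-9.6,0,0,-1],[15,-12,0,0,-1],[18,-14.4,0,0,-1],[19.9,-15.9,0,0,-1],[19.9,-15.9,0,0,-1]]

```text
clock: 2.03
tool_pos: [0.5523, -0.2256, 0.3313]
ee_rot: [[0.983, 0.183, 0.002], [0.183, -0.983, 0.003], [0.003, -0.003, -1.0]]
wrist_force: [-0.2, 0.6, 1.3]
opening: 0.0852
gripper_force: 0.0
```

Run:
```python
from h import *
print(state()["tool_pos"]);M=camera_model("wrist");p,d=get_image("wrist");C=cloud("wrist",d,M)
cv2.imwrite("pics/w1.png",p);np.save("w1.npy",C);print(M["fx"],np.round(M["cam_to_world"],3).tolist())
```

```text
[ 0.55230174 -0.22564905  0.33125046]
343.47726512717725 [[0.183, -0.949, -0.255, 0.616], [-0.983, -0.178, -0.044, -0.214], [-0.004, 0.258, -0.966, 0.474], [0.0, 0.0, 0.0, 1.0]]
```

View pics/w1.png

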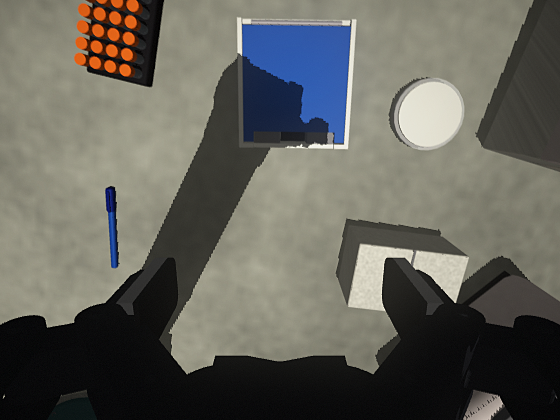

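The wrist view shows the box at (295,85). The notch strip lies along row 136, darkest in the middle third (293,136), with grey at (265,136) and (320,137). I'll check this with depth.

Run:
```python
from h import *
C=np.load("w1.npy");p=cv2.imread("pics/w1.png")
z=C[...,2]
m=np.zeros(z.shape,bool);m[10:160,225:365]=1
B=C[m&(z>.045)&(z<.075)];print("box",rect(B),np.percentile(B[:,2],[5,50,95]).round(4))
hsv=cv2.cvtColor(p,cv2.COLOR_BGR2HSV)
L=C[m&(cv2.inRange(hsv,(105,120,30),(130,255,255))>0)&(z>.045)];print("lid",rect(L))
c=rect(B)[0]/1000
for yaw in(9.8,):
    t=np.radians(yaw);R=np.array([[np.cos(t),-np.sin(t)],[np.sin(t),np.cos(t)]])
    Q=np.concatenate([(C[...,:2]-c)@R,C[...,2:]],-1)*1000
    for u in range(244,346,6):
        print(u,[tuple(Q[v,u].round().astype(int))+(int(p[v,u].sum()//3),) for v in (130,133,136,139,142)])
cv2.imwrite("pics/w1c.png",cv2.resize(p[120:160,235:355],None,fx=6,fy=6,interpolation=cv2.INTER_CUBIC))
```

```text
box (array([ 649.4, -223.2]), 140.4, 130.4, 9.6) [0.0559 0.0604 0.0618]
lid (array([ 649.6, -223.9]), 126.2, 119.2, 9.77)
244 [(np.int64(-50), np.int64(58), np.int64(60), 35), (np.int64(-54), np.int64(58), np.int64(60), 36), (np.int64(-57), np.int64(58), np.int64(61), 35), (np.int64(-61), np.int64(58), np.int64(61), 36), (np.int64(-65), np.int64(59), np.int64(54), 67)]
250 [(np.int64(-50), np.int64(51), np.int64(61), 40), (np.int64(-54), np.int64(51), np.int64(59), 39), (np.int64(-57), np.int64(51), np.int64(61), 39), (np.int64(-61), np.int64(51), np.int64(60), 38), (np.int64(-65), np.int64(52), np.int64(53), 68)]
256 [(np.int64(-50), np.int64(44), np.int64(60), 42), (np.int64(-54), np.int64(44), np.int64(56), 44), (np.int64(-58), np.int64(44), np.int64(55), 46), (np.int64(-61), np.int64(44), np.int64(55), 45), (np.int64(-65), np.int64(44), np.int64(55), 51)]
262 [(np.int64(-50), np.int64(37), np.int64(61), 39), (np.int64(-54), np.int64(37), np.int64(55), 45), (np.int64(-58), np.int64(37), np.int64(54), 46), (np.int64(-61), np.int64(37), np.int64(55), 44), (np.int64(-64), np.int64(37
[... 2606 characters left out ...]
int64(-42), np.int64(57), 157), (np.int64(-56), np.int64(-42), np.int64(54), 149), (np.int64(-60), np.int64(-42), np.int64(56), 152), (np.int64(-64), np.int64(-43), np.int64(55), 146)]
334 [(np.int64(-49), np.int64(-48), np.int64(60), 113), (np.int64(-53), np.int64(-48), np.int64(60), 72), (np.int64(-56), np.int64(-48), np.int64(61), 82), (np.int64(-59), np.int64(-49), np.int64(60), 98), (np.int64(-63), np.int64(-49), np.int64(61), 91)]
340 [(np.int64(-49), np.int64(-55), np.int64(59), 113), (np.int64(-52), np.int64(-55), np.int64(61), 114), (np.int64(-56), np.int64(-56), np.int64(59), 114), (np.int64(-59), np.int64(-56), np.int64(61), 115), (np.int64(-63), np.int64(-56), np.int64(61), 109)]
```

View pics/w1c.png

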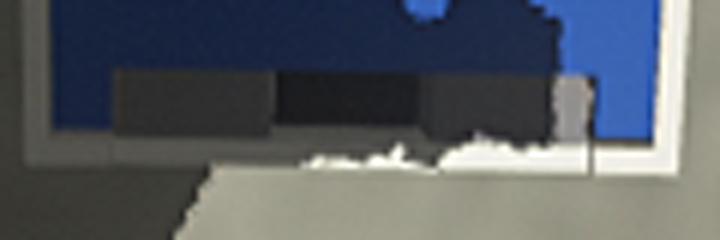

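The crop confirms it: the black (low) spacer is the middle one (pixels 280-304 at row 136, depth 18 mm), and both outer ones are grey at 55 mm. Next I'll look at the rest from close by.

>>> apply_moves:
  motion:
    - [[0.6,-4,0,0.03,-1],[1.2,-8,0,0.06,-1],[1.9,-12,0,0.1,-1],[2.6,-16,0,0.15,-1],[3.2,-20,0,0.15,-1],[3.9,-24,0,0.15,-1],[4.5,-28,0,0.15,-1],[5.2,-32,0,0.15,-1]]

```text
clock: 2.75
tool_pos: [0.5438, 0.0918, 0.3316]
ee_rot: [[1.0, 0.022, 0.001], [0.022, -1.0, -0.001], [0.001, 0.001, -1.0]]
wrist_force: [0.2, -0.2, 0.3]
opening: 0.0854
gripper_force: 0.0
```

>>> apply_moves:
  motion:
    - [[0,-4,0,0,-1],[0,-8,0,0,-1],[0,-10.5,2,0,-1],[0,-10.5,5,0,-1],[0,-10.5,5,0,-1],[0,-10.5,5,0,-1]]

```text
clock: 3.25
tool_pos: [0.5412, 0.1945, 0.2802]
ee_rot: [[1.0, 0.023, -0.003], [0.023, -1.0, -0.002], [-0.003, 0.002, -1.0]]
wrist_force: [1.2, -0.7, 0.1]
opening: 0.0857
gripper_force: 0.0
```

Run:
```python
from h import *
print(state()["tool_pos"],np.round(state()["ee_rot"],3).tolist());M=camera_model("wrist");p,d=get_image("wrist");C=cloud("wrist",d,M)
cv2.imwrite("pics/w2.png",p);np.save("w2.npy",C)
hsv=cv2.cvtColor(p,cv2.COLOR_BGR2HSV)
m=(cv2.inRange(hsv,(3,130,40),(16,255,255))>0)&(C[...,2]>.03)&(C[...,0]>.45)
k,l,st,ce=cv2.connectedComponentsWithStats(m.astype(np.uint8))
for i in range(1,k):
    if st[i,4]>200:
        Q=C[l==i];print(ce[i],st[i,4],rect(Q),np.percentile(Q[:,2],[5,50,95]))
        T=Q[Q[:,2]>.045];print("top",rect(T))
for t in("spatula","rest"):
    for r in silhouettes(t,"wrist")[:2]:
        Q=C[r["mask"]];print(t,r["score"],r["xy"],len(Q),rect(Q))
        B=Q[(Q[:,2]>.034)&(Q[:,2]<.043)&(Q[:,0]>.62)];print(" blade",len(B),B[:,:2].min(0) if len(B) else 0,B[:,:2].max(0) if len(B) else 0)
```

```text
[0.54123665 0.19452067 0.2801584 ] [[1.0, 0.023, -0.003], [0.023, -1.0, -0.002], [-0.003, 0.002, -1.0]]
[494.82750929  13.21784387] 1345 (array([669. ,  81.2]), 35.7, 259.1, 20.42) [0.04759611 0.05757649 0.05946195]
top (array([669. ,  81.2]), 35.7, 259.1, 20.42)
[487.90358974  35.49230769] 975 (array([658.2,  81.9]), 32.1, 248.5, 16.68) [0.04762099 0.05772966 0.05949589]
top (array([656.9,  81.6]), 29.4, 248.5, 16.68)
[483.87761852  54.18743109] 907 (array([647.6,  81.8]), 28.3, 241.3, 12.79) [0.04841866 0.05773196 0.05941911]
top (array([646.5,  81.6]), 26.0, 241.3, 12.79)
[480.18117647  72.48      ] 850 (array([636.3,  80.6]), 22.4, 237.7, 8.76) [0.04931287 0.05782659 0.05948893]
top (array([636.3,  80.6]), 22.4, 237.7, 8.76)
[ 91.19392034 100.19706499] 954 (array([616.1, 305.1]), 58.1, 217.2, 0.9) [0.04847186 0.05849845 0.06587872]
top (array([615.7, 305.1]), 57.2, 217.2, 0.9)
[476.6426799   90.16004963] 806 (array([625.9,  80.3]), 18.9, 234.2, 4.56) [0.0498555  0.05786176 0.05953343]
top (array([625.9,  80.3]), 18.9, 234.2, 4.56)
[267.53796446 147.49434572] 1238 (array([566.9, 206.3]), 90.8, 20.3, 0.29) [0.04635375 0.0482462  0.0497043 ]
top (array([566.9, 206.2]), 90.8, 20.3, 0.39)
spatula 0.98 [7.0, 305.4] 468 (array([474.5, 400. ]), 45.9, 483.8, 38.5)
 blade 0 0 0
spatula 0.76 [270.9, 323.0] 1252 (array([435. , 189.8]), 52.2, 340.6, 83.47)
 blade 0 0 0
rest 0.68 [276.6, 130.5] 4325 (array([582.9, 207.9]), 149.4, 60.6, 1.03)
 blade 270 [0.63271399 0.18241936] [0.64639792 0.23686704]
```

View pics/w2.png

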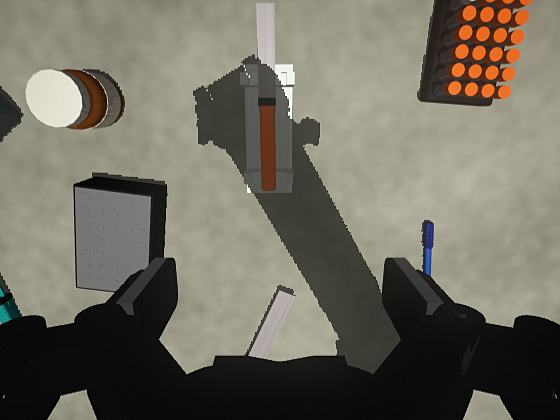

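The wrist view shows the spatula handle at (268,147), dark collar at (267,101), front block at row ~75 and rear block at row ~180. The offsets match the listed geometry: block at x 0.6395, spatula origin x≈0.5735, y≈0.206. I'll descend and grip at spatula x≈+32.

>>> apply_moves:
  motion:
    - [[3,-0.5,4,0,-1],[6,-1.1,8,0,-1],[6.4,-1.1,12,0,-1],[6.4,-1.1,16,0,-1],[6.4,-1.1,20,0,-1],[6.4,-1.1,23,0,-1],[6.4,-1.1,25,0,-1],[6.4,-1.1,26,0,-1]]

```text
clock: 4.07
tool_pos: [0.6047, 0.2072, 0.0186]
ee_rot: [[1.0, 0.023, -0.003], [0.023, -1.0, -0.002], [-0.003, 0.002, -1.0]]
wrist_force: [-0.0, -0.7, -0.2]
opening: 0.0854
gripper_force: 0.0
```

>>> apply_moves:
  motion:
    - [[0,0,0,0,1],[0,0,0,0,1],[0,0,0,0,1],[0,0,0,0,1],[0,0,0,0,1],[0,0,0,0,1],[0,0,0,0,1],[0,0,0,0,1]]

```text
clock: 4.73
tool_pos: [0.6063, 0.2096, 0.023]
ee_rot: [[1.0, 0.025, 0.002], [0.025, -1.0, 0.0], [0.002, -0.0, -1.0]]
wrist_force: [-0.7, -0.5, 7.0]
opening: 0.015
gripper_force: 58.8
```

>>> apply_moves:
  motion:
    - [[0,0,-2,0,1],[0,0,-3.5,0,1],[3,0,-3.5,0,1],[6.2,0,-3.5,0,1],[6.2,0,-3.5,0,1],[6.2,0,-2,0,1],[6.2,0,-1.2,0,1],[6.2,0,-1.2,0,1]]

```text
clock: 5.4
tool_pos: [0.6652, 0.2106, 0.0308]
ee_rot: [[1.0, 0.026, -0.004], [0.026, -1.0, -0.001], [-0.004, 0.001, -1.0]]
wrist_force: [-0.3, -0.0, -1.8]
opening: 0.015
gripper_force: 58.8
```

>>> apply_moves:
  motion:
    - [[0,0,0.3,0,1],[0,0,0.5,0,1],[0,0,0.7,0,1],[0,0,0.9,0,1],[0,0,0.9,0,1]]

```text
clock: 5.82
tool_pos: [0.6662, 0.211, 0.0292]
ee_rot: [[1.0, 0.025, -0.001], [0.025, -1.0, -0.002], [-0.001, 0.002, -1.0]]
wrist_force: [-13.0, -5.3, 27.8]
opening: 0.0152
gripper_force: 63.5
```

>>> apply_moves:
  motion:
    - [[0,0,0.3,0,1],[0,0,0.5,0,1],[0,0,0.8,0,1],[0,0,0.8,0,1]]

```text
clock: 6.15
tool_pos: [0.6703, 0.2128, 0.0245]
ee_rot: [[1.0, 0.026, 0.009], [0.025, -1.0, 0.002], [0.009, -0.002, -1.0]]
wrist_force: [1.8, 0.2, 15.6]
opening: 0.0155
gripper_force: 69.2
```

```bash
cat >> h.py <<'E'
def pitch(tag=None):
    s=state()
    for cam in("side","top"):
        p,d=get_image(cam);C=cloud(cam,d)
        if tag: cv2.imwrite(f"pics/{cam}{tag}.png",p)
        t=np.array(s["tool_pos"])
        R=np.array(s["ee_rot"]);Q=(C-t)@R   # tool frame
        hsv=cv2.cvtColor(p,cv2.COLOR_BGR2HSV)
        o=(cv2.inRange(hsv,(3,130,60),(16,255,255))>0)
        m=(abs(Q[...,1])<.011)&(Q[...,0]>-.12)&(Q[...,0]<.16)&(Q[...,2]>-.09)&(Q[...,2]<.10)&(C[...,2]>.006)
        for nm,k in(("handle",m&o&(Q[...,0]<-.012)),("blade",m&(Q[...,0]>.02))):
            P=Q[k]
            if len(P)>15:
                x=P[:,0];z=-P[:,2]
                for _ in range(3):
                    a,b=np.polyfit(x,z,1);r=abs(z-a*x-b);g=r<max(.0015,np.percentile(r,70));x,z=x[g],z[g]
                print(cam,nm,len(P),"deg down",round(-np.degrees(np.arctan(a)),1),"x",(x.min()*1e3).round(1),(x.max()*1e3).round(1),"z at ends above TCP",(a*x.min()+b).round(4),(a*x.max()+b).round(4),"rms",np.std(z-a*x-b).round(4))
E
python3 -c "
from h import *
pitch('p1')"
```

```text
side handle 230 deg down 6.0 x -85.1 -12.2 z at ends above TCP 0.0373 0.0297 rms 0.0009
side blade 264 deg down 19.0 x 41.8 159.4 z at ends above TCP 0.0192 -0.0212 rms 0.0018
top handle 26 deg down 7.8 x -82.8 -57.9 z at ends above TCP 0.0365 0.0331 rms 0.0009
```

>>> apply_moves:
  motion:
    - [[0,0,0.3,0,1],[0,0,0.5,0,1],[0,0,0.8,0,1],[0,0,0.8,0,1]]

```text
clock: 6.58
tool_pos: [0.6728, 0.2136, 0.0209]
ee_rot: [[1.0, 0.025, 0.013], [0.025, -1.0, 0.003], [0.014, -0.003, -1.0]]
wrist_force: [-12.3, -6.3, 54.4]
opening: 0.0154
gripper_force: 83.8
```

```bash
sed -i 's/(C\[...,2\]>.006)/(C[...,2]>.009)/; s/Q\[...,0\]<.16)/Q[...,0]<.11)/' h.py; python3 -c "
from h import *
pitch('p2')
p=cv2.imread('pics/sidep2.png');cv2.imwrite('pics/c2.png',cv2.resize(p[190:280,180:320],None,fx=5,fy=5,interpolation=cv2.INTER_CUBIC))"
```

```text
side handle 231 deg down 7.2 x -86.5 -12.6 z at ends above TCP 0.0412 0.0319 rms 0.0011
side blade 162 deg down 9.8 x 36.4 106.7 z at ends above TCP 0.0203 0.0082 rms 0.0007
top handle 25 deg down -7.0 x -85.0 -67.8 z at ends above TCP 0.0383 0.0405 rms 0.0005
```

View pics/c2.png

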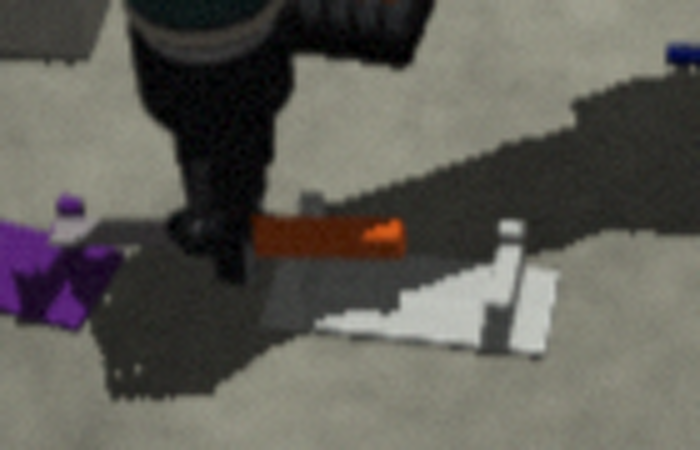

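The crop shows the blade only about 8-10° down: its tip is caught on the purple look-alike rest ahead (crop (75,225)). I'll tilt over the rear block's lip (40 mm high) instead, with the tip toward -y where the bench is free.

>>> apply_moves:
  motion:
    - [[0,0,-4,0,1],[0,0,-8,0,1],[-2,0,-10,0.12,1],[-5,1,-10,0.24,1],[-8,2,-10,0.36,1],[-11,4,-10,0.48,1],[-14,5.4,-10,0.6,1],[-14,5.4,-10,0.72,1]]

```text
clock: 7.35
tool_pos: [0.521, 0.1494, 0.1072]
ee_rot: [[0.764, -0.646, -0.008], [-0.646, -0.764, -0.004], [-0.003, 0.009, -1.0]]
wrist_force: [-0.8, -0.4, -1.0]
opening: 0.0151
gripper_force: 75.5
```

>>> apply_moves:
  motion:
    - [[0,0,0,0.12,1],[0,0,0,0.24,1],[0,0,0,0.36,1],[0,0,0,0.48,1],[0,0,0,0.6,1],[0,0,0,0.72,1],[0,0,0,0.84,1],[0,0,0,0.85,1]]

```text
clock: 8.02
tool_pos: [0.5282, 0.1546, 0.1089]
ee_rot: [[0.022, -1.0, 0.002], [-1.0, -0.022, -0.001], [0.001, -0.002, -1.0]]
wrist_force: [0.5, -0.3, -1.1]
opening: 0.0151
gripper_force: 75.5
```

```bash
python3 -c "
from h import *
s=state();print(s['qpos'].round(1),s['tool_pos'],np.round(s['ee_rot'],3).tolist());pitch('p3')
print(mv(*(np.array([.5335,.156,.06])-s['tool_pos'])))
M=camera_model('wrist');p,d=get_image('wrist');cv2.imwrite('pics/w3.png',p)
t=np.array(s['tool_pos']);R=np.array(s['ee_rot']);Q=(cloud('wrist',d,M)-t)@R*1e3
m=(abs(Q[...,1])<9)&(Q[...,0]>25)&(Q[...,0]<120)&(Q[...,2]<30)
for x in range(25,115,8):
    k=m&(abs(Q[...,0]-x-4)<4);print(x+4,k.sum(),np.median(Q[k],0).round(1) if k.sum() else '')
"
```

```text
[ -57.1   34.2   49.1  113.8  -34.8   47.8 -167.1] [0.52821124 0.15456989 0.10894931] [[0.022, -1.0, 0.002], [-1.0, -0.022, -0.001], [0.001, -0.002, -1.0]]
side handle 160 deg down 4.5 x -85.7 -12.8 z at ends above TCP 0.0406 0.0349 rms 0.0007
side blade 25 deg down 8.5 x 25.1 53.9 z at ends above TCP 0.0212 0.0169 rms 0.0007
top blade 108 deg down 7.0 x 30.2 100.1 z at ends above TCP 0.0172 0.0086 rms 0.0008
[-0.14 -0.54  4.89]
29 952 [ 29.1   0.7 -18.7]
37 967 [ 37.    0.6 -17.6]
45 998 [ 45.    0.6 -16.6]
53 1057 [ 53.    0.5 -15.6]
61 1066 [ 61.1   0.5 -14.5]
69 2039 [ 66.    0.7 -14.5]
77 1121 [ 77.    0.4 -12.5]
85 1178 [ 85.    0.4 -11.4]
93 1207 [ 93.1   0.3 -10.4]
101 594 [98.9  0.6 -9.6]
109 0 
117 0
```

```bash
python3 -c "
from h import *
C=np.load('w2.npy');P=C.reshape(-1,3)
for a,b in((.5,.56),(.6,.66)):
  for c,e in((.16,.195),(.22,.25)):
    Q=P[(P[:,0]>a)&(P[:,0]<b)&(P[:,1]>c)&(P[:,1]<e)&(P[:,2]>.033)];print(len(Q),Q.min(0).round(4) if len(Q) else '',Q.max(0).round(4) if len(Q) else '')
"
```

```text
9558 [0.5286 0.16   0.0369] [0.56   0.195  0.3791]
10961 [0.5272 0.22   0.0334] [0.5587 0.25   0.3778]
164 [0.6338 0.1816 0.0365] [0.6453 0.195  0.0501]
223 [0.6327 0.2203 0.0364] [0.6444 0.2374 0.0501]
```

>>> apply_moves:
  motion:
    - [[-0.2,-0.5,2,-0.04,1],[-0.2,-0.5,5,-0.04,1],[-0.2,-0.5,7.5,-0.04,1],[-0.2,-0.5,8.3,-0.04,1],[-0.2,-0.5,8.8,-0.04,1],[-0.2,-0.5,9.2,-0.04,1],[-0.2,-0.5,9.6,-0.04,1],[-0.2,-0.5,9.6,-0.04,1]]

```text
clock: 8.83
tool_pos: [0.5328, 0.155, 0.0149]
ee_rot: [[0.065, -0.998, -0.003], [-0.998, -0.065, 0.004], [-0.004, 0.003, -1.0]]
wrist_force: [-10.4, -2.2, 24.1]
opening: 0.0156
gripper_force: 85.5
```

```bash
cat >> h.py <<'E'
def wp(tag=None):
    s=state();M=camera_model('wrist');p,d=get_image('wrist')
    if tag: cv2.imwrite(f'pics/w{tag}.png',p)
    Q=(cloud('wrist',d,M)-np.array(s['tool_pos']))@np.array(s['ee_rot'])*1e3
    m=(abs(Q[...,1])<9)&(Q[...,0]>15)&(Q[...,0]<120)
    # ray-march: keep points on a narrow strip, highest at each x
    X=[];Z=[]
    for x in range(16,112,2):
        k=m&(abs(Q[...,0]-x)<1)
        if k.sum()>10: X.append(x);Z.append(np.median(Q[k][:,2][Q[k][:,2]<np.percentile(Q[k][:,2],30)+4]))
    X=np.array(X);Z=np.array(Z)
    g=(X>28)&(X<80);a,b=np.polyfit(X[g],Z[g],1);on=abs(Z-a*X-b)<2
    print('pitch down',np.degrees(np.arctan(a)).round(1),'tip x',X[on].max(),'tip z below TCP',(a*X[on].max()+b).round(1),'z0',b.round(1),'TCP',np.round(s['tool_pos'],4),'F',np.round(s['wrist_force'],1))
E
python3 -c "
from h import *
wp()"
```

```text
pitch down 3.8 tip x 42 tip z below TCP -11.0 z0 -13.8 TCP [0.5328 0.155  0.0149] F [-10.4  -2.2  24.1]
```

>>> apply_moves:
  motion:
    - [[0,0,-3,0,1],[0,0,-6,0,1],[0,0,-8,0,1],[0,0,-8,0,1]]

```text
clock: 9.22
tool_pos: [0.5364, 0.1556, 0.0967]
ee_rot: [[0.065, -0.998, 0.006], [-0.998, -0.065, 0.004], [-0.004, -0.007, -1.0]]
wrist_force: [0.5, -0.1, -0.0]
opening: 0.0153
gripper_force: 82.0
```

```bash
python3 -c "
from h import *
wp('4')
M=camera_model('wrist');s=state();p,d=get_image('wrist');Q=(cloud('wrist',d,M)-np.array(s['tool_pos']))@np.array(s['ee_rot'])*1e3
m=(abs(Q[...,1])<9)
for x in range(20,116,8):
    k=m&(abs(Q[...,0]-x)<2);print(x,k.sum(),np.percentile(Q[k][:,2],[5,25,50,75]).round(1))
"
```

```text
pitch down 3.4 tip x 42 tip z below TCP -11.3 z0 -13.7 TCP [0.5364 0.1556 0.0967] F [ 0.5 -0.1 -0. ]
20 1195 [-99.3 -97.2 -93.9 -18.2]
28 502 [-16.3 -15.5 -15.  -14.4]
36 465 [-13.1 -12.4 -11.8 -11.2]
44 468 [-9.9 -9.2 -8.8 -8.1]
52 453 [-6.9 -6.1 -5.6 -5.1]
60 442 [-3.8 -3.  -2.5 -2. ]
68 1432 [-143.1 -143.1 -143.1    0. ]
76 439 [2.3 3.3 3.8 4.4]
84 442 [5.4 6.2 6.8 7.3]
92 426 [ 8.8  9.4 10.  10.5]Traceback (most recent call last):
  File "<string>", line 7, in <module>
    k=m&(abs(Q[...,0]-x)<2);print(x,k.sum(),np.percentile(Q[k][:,2],[5,25,50,75]).round(1))
                                            ~~~~~~~~~~~~~^^^^^^^^^^^^^^^^^^^^^^^^
    return _quantile_unchecked(
        a, q, axis, out, overwrite_input, method, keepdims, weights)
    return _ureduce(a,
                    func=_quantile_ureduce_func,
    ...<5 lines>...
                    overwrite_input=overwrite_input,
                    method=method)
    r = func(a, **kwargs)
    result = _quantile(arr,
                       quantiles=q,
    ...<2 lines>...
                       out=out,
                       weights=wgt)
    slices_having_nans = np.isnan(arr[-1, ...])
                                  ~~~^^^^^^^^^
IndexError: index -1 is out of bounds for axis 0 with size 0
```

>>> apply_moves:
  motion:
    - [[1,0,-3,-0.12,1],[4,0.5,-5.5,-0.24,1],[8,1,-5.5,-0.36,1],[12,1.5,-5.5,-0.48,1],[16,2.2,-5.5,-0.6,1],[20,3,-5.5,-0.72,1],[24,3.6,-5.5,-0.84,1],[28,4.2,-5.5,-0.96,1]]

```text
clock: 9.98
tool_pos: [0.5086, -0.128, 0.1464]
ee_rot: [[0.858, -0.514, -0.002], [-0.514, -0.858, 0.001], [-0.002, 0.0, -1.0]]
wrist_force: [1.6, -0.7, -1.0]
opening: 0.0149
gripper_force: 81.9
```

```bash
sed -i "s/m=(abs(Q\[...,1\])<9)&(Q\[...,0\]>15)&(Q\[...,0\]<120)/m=(abs(Q[...,1])<9)\&(Q[...,0]>15)\&(Q[...,0]<120)\&(Q[...,2]>-40)\&(Q[...,2]<30)/" h.py
cat >> h.py <<'E'
c0=np.array([.6494,-.2232]);YAW=np.radians(9.7)
RB=np.array([[np.cos(YAW),-np.sin(YAW)],[np.sin(YAW),np.cos(YAW)]])
def go(nx,ny,z,tx,ty=0.):
    """shift so that blade tip (tool x,y mm) comes to notch-frame nx,ny (mm); z=TCP height m; at yaw YAW"""
    s=state();R=np.array(s['ee_rot']);tip=c0+RB@np.array([(-65+nx)/1e3,ny/1e3])
    tcp=tip-RB@np.array([tx/1e3,-ty/1e3])
    w=np.array([*tcp,z])-s['tool_pos'];yaw=np.arctan2(R[1,0],R[0,0])
    print('TCP goal',tcp.round(4),'shift cm',(R.T@w*100).round(2),'turn',round(yaw-YAW,3))
E
python3 -c "
from h import *
go(7,0,.14,96,0.6)
"
```

```text
TCP goal [ 0.4975 -0.2486] shift cm [ 5.24 10.92  0.63] turn -0.709
```

>>> apply_moves:
  motion:
    - [[1,3,0,-0.12,1],[3,6,0,-0.24,1],[5.2,9,0,-0.36,1],[5.2,10.9,0,-0.48,1],[5.2,10.9,0,-0.6,1],[5.2,10.9,0.6,-0.71,1],[5.2,10.9,0.6,-0.71,1],[5.2,10.9,0.6,-0.71,1]]

```text
clock: 10.65
tool_pos: [0.497, -0.2464, 0.1403]
ee_rot: [[0.987, 0.16, -0.002], [0.16, -0.987, 0.001], [-0.002, -0.002, -1.0]]
wrist_force: [0.3, 0.1, -1.2]
opening: 0.015
gripper_force: 81.9
```

```bash
python3 -c "
from h import *
wp('5')
M=camera_model('wrist');s=state();p,d=get_image('wrist');C=cloud('wrist',d,M);Q=(C-np.array(s['tool_pos']))@np.array(s['ee_rot'])*1e3
m=(abs(Q[...,1])<12)&(Q[...,2]>-40)&(Q[...,2]<30)
for x in (40,60,80,90,94,96,98,100):
    k=m&(abs(Q[...,0]-x)<1);print(x,k.sum(),Q[k][:,1:].mean(0).round(1) if k.sum() else '',Q[k][:,1].min().round(1) if k.sum() else '',Q[k][:,1].max().round(1) if k.sum() else '')
# box re-measure
B=C[(C[...,2]>.045)&(C[...,2]<.07)&(abs(C[...,0]-.65)<.11)&(abs(C[...,1]+.223)<.11)];print(len(B),rect(B),np.percentile(B[:,2],[50,90]))
go(7,0,.14,96,0.6)
"
```

```text
pitch down 21.2 tip x 94 tip z below TCP 10.9 z0 -25.5 TCP [ 0.497  -0.2464  0.1403] F [ 0.3  0.1 -1.2]
40 250 [ -0.4 -10. ] -9.2 8.3
60 262 [-0.5 -2.2] -9.3 8.4
80 220 [-0.7  5.5] -9.5 8.1
90 212 [-0.6  9.3] -9.5 8.2
94 190 [-0.5 11. ] -9.5 8.2
96 6 [ 6.7 11.8] 5.7 7.8
98 0   
100 0   
15929 (array([ 602.5, -231.2]), 45.6, 130.9, 9.6) [0.06020674 0.06131486]
TCP goal [ 0.4975 -0.2486] shift cm [-0.05  0.22  0.09] turn -0.007
```

View pics/w5.png

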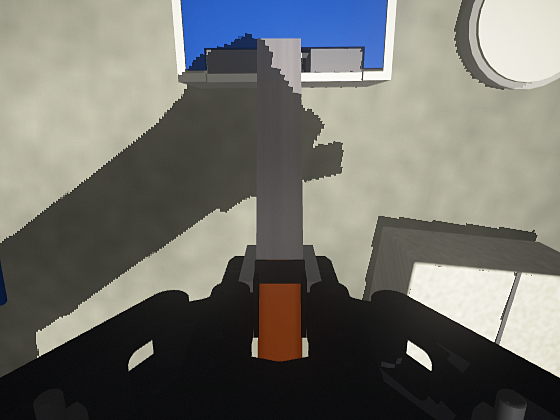

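The wrist view shows the blade tip at (280,40), centred between the two grey spacers and over the notch. Blade pitch is 21.2°. Lowering to just above the sill.

>>> apply_moves:
  motion:
    - [[0,0.34,2,-0.007,1],[0,0.34,4,-0.007,1],[0,0.34,5.5,-0.007,1],[0,0.34,6.2,-0.007,1],[0,0.34,6.5,-0.007,1],[0,0.34,6.5,-0.007,1],[0,0.34,6.5,-0.007,1]]

```text
clock: 11.33
tool_pos: [0.499, -0.2501, 0.0769]
ee_rot: [[0.985, 0.17, 0.001], [0.17, -0.985, -0.001], [0.001, 0.001, -1.0]]
wrist_force: [-0.7, -0.1, -0.2]
opening: 0.0149
gripper_force: 82.0
```

```bash
python3 -c "
from h import *
go(7,0,.069,95,-0.6)
wp()
"
```

```text
TCP goal [ 0.4987 -0.2496] shift cm [-0.02 -0.06  0.79] turn 0.002
pitch down 21.2 tip x 110 tip z below TCP 17.0 z0 -25.5 TCP [ 0.499  -0.2501  0.0769] F [-0.7 -0.1 -0.2]
```

>>> apply_moves:
  motion:
    - [[0,-0.05,0.4,0,1],[0,-0.05,0.7,0,1],[0,-0.05,0.8,0,1],[0,-0.05,0.9,0,1],[0,-0.05,0.9,0,1]]

```text
clock: 11.8
tool_pos: [0.4984, -0.2494, 0.0672]
ee_rot: [[0.985, 0.17, 0.0], [0.17, -0.985, 0.0], [0.0, -0.0, -1.0]]
wrist_force: [-0.1, 0.7, 0.1]
opening: 0.0153
gripper_force: 82.0
```

>>> apply_moves:
  motion:
    - [[0,0,0.05,0,1],[0,0,0.1,0,1],[0,0,0.15,0,1],[0,0,0.15,0,1]]

```text
clock: 12.13
tool_pos: [0.4987, -0.2496, 0.066]
ee_rot: [[0.985, 0.17, 0.001], [0.17, -0.985, -0.0], [0.001, 0.0, -1.0]]
wrist_force: [0.4, 0.0, 1.8]
opening: 0.0151
gripper_force: 81.9
```

>>> apply_moves:
  motion:
    - [[0.3,0,0.14,0,1],[0.6,0,0.26,0,1],[0.9,0,0.37,0,1],[1.1,0,0.45,0,1],[1.1,0,0.45,0,1]]

```text
clock: 12.55
tool_pos: [0.5101, -0.2474, 0.0611]
ee_rot: [[0.985, 0.171, 0.001], [0.171, -0.985, -0.0], [0.001, 0.001, -1.0]]
wrist_force: [1.9, 0.0, 1.2]
opening: 0.0148
gripper_force: 81.7
```

>>> apply_moves:
  motion:
    - [[0.3,0,0.12,0,1],[0.6,0,0.24,0,1],[0.9,0,0.36,0,1],[1.2,0,0.47,0,1],[1.2,0,0.47,0,1]]

```text
clock: 12.97
tool_pos: [0.522, -0.2454, 0.0564]
ee_rot: [[0.985, 0.171, 0.001], [0.171, -0.985, -0.0], [0.001, 0.0, -1.0]]
wrist_force: [1.0, -0.1, 1.9]
opening: 0.0151
gripper_force: 81.8
```

>>> apply_moves:
  motion:
    - [[0,0,-0.3,0,1],[0,0,-0.6,0,1],[0,0,-0.9,0,1],[0,0,-1.2,0,1]]

```text
clock: 13.3
tool_pos: [0.5203, -0.2452, 0.0684]
ee_rot: [[0.985, 0.17, -0.002], [0.17, -0.985, 0.001], [-0.001, -0.001, -1.0]]
wrist_force: [0.2, 0.3, -2.1]
opening: 0.0153
gripper_force: 81.2
```

>>> apply_moves:
  motion:
    - [[0.05,0,-0.4,0,1],[0.1,0,-0.8,0,1],[0.2,0,-1.2,0,1],[0.35,0,-1.6,0,1],[0.5,0,-2.0,0,1],[0.7,0,-2.4,0,1],[0.7,0,-2.4,0,1]]

```text
clock: 13.88
tool_pos: [0.529, -0.2446, 0.0936]
ee_rot: [[0.985, 0.171, 0.002], [0.171, -0.985, -0.001], [0.002, 0.001, -1.0]]
wrist_force: [-0.5, -0.3, -1.4]
opening: 0.0151
gripper_force: 81.3
```

```bash
cat >> h.py <<'E'
def lid():
    for cam in("side","top"):
        p,d=get_image(cam);C=cloud(cam,d);hsv=cv2.cvtColor(p,cv2.COLOR_BGR2HSV)
        m=(cv2.inRange(hsv,(100,110,25),(130,255,255))>0)&(C[...,2]>.04)
        Q=C[m];L=np.concatenate([(Q[:,:2]-c0)@RB,Q[:,2:]],1)*1e3
        L=L[(abs(L[:,0])<110)&(abs(L[:,1])<75)]
        if len(L)>30:
            q=L-L.mean(0);n=np.linalg.svd(q,full_matrices=False)[2][2];n*=np.sign(n[2]) if abs(n[2])>.05 else 1
            print(cam,len(L),"lid normal tilt deg",np.degrees(np.arctan2(n[0],n[2])).round(1),"x",L[:,0].min().round(),L[:,0].max().round(),"z max",np.percentile(L[:,2],99).round(),"z min",np.percentile(L[:,2],1).round())
E
python3 -c "
from h import *
lid()"
```

```text
side 702 lid normal tilt deg 17.9 x -55.0 65.0 z max 98.0 z min 60.0
top 958 lid normal tilt deg 31.7 x -93.0 64.0 z max 97.0 z min 57.0
```

>>> apply_moves:
  motion:
    - [[0.4,0,-0.7,0,1],[0.8,0,-1.3,0,1],[1.2,0,-1.9,0,1],[1.7,0,-2.5,0,1],[2.2,0,-3.0,0,1],[2.8,0,-3.5,0,1],[3.4,0,-3.9,0,1],[4.0,0,-4.2,0,1]]

```text
clock: 14.65
tool_pos: [0.5682, -0.2375, 0.1353]
ee_rot: [[0.985, 0.17, 0.001], [0.17, -0.985, -0.0], [0.001, 0.0, -1.0]]
wrist_force: [-2.8, -0.2, -0.5]
opening: 0.0152
gripper_force: 81.3
```

>>> apply_moves:
  motion:
    - [[0.7,0,-0.4,0,1],[1.4,0,-0.6,0,1],[2.1,0,-0.7,0,1],[2.9,0,-0.8,0,1],[3.7,0,-0.8,0,1],[4.4,0,-0.7,0,1],[4.4,0,-0.7,0,1]]

```text
clock: 15.23
tool_pos: [0.6127, -0.2292, 0.1412]
ee_rot: [[0.985, 0.172, 0.001], [0.172, -0.985, -0.0], [0.001, 0.0, -1.0]]
wrist_force: [-0.6, 0.2, 0.1]
opening: 0.0156
gripper_force: 81.4
```

```bash
python3 -c "
from h import *
lid();go(0,0,.14,95,-.6)"
```

```text
side 129 lid normal tilt deg 87.5 x 58.0 66.0 z max 183.0 z min 60.0
top 198 lid normal tilt deg 79.6 x -22.0 65.0 z max 457.0 z min 59.0
TCP goal [ 0.4918 -0.2507] shift cm [-12.14   0.03   0.12] turn 0.002
```

>>> apply_moves:
  motion:
    - [[0.5,0,0,0,1],[1.0,0,0,0,1],[1.0,0,0,0,1],[1.0,0,0,0,1],[-1,0,0,0,1],[-4,0,0,0,1],[-8,0,0,0,1],[-12,0,-2,0,1]]

```text
clock: 16.0
tool_pos: [0.4919, -0.2488, 0.1575]
ee_rot: [[0.985, 0.172, -0.005], [0.172, -0.985, 0.002], [-0.005, -0.003, -1.0]]
wrist_force: [0.0, -0.4, 0.3]
opening: 0.0151
gripper_force: 81.4
```

```bash
python3 -c "
from h import *
lid();wp();s=state();print(np.round(s['qpos'],1))
R=np.array(s['ee_rot']);print(mv(*(np.array([.6063,.2096,.17])-s['tool_pos'])))"
```

```text
side 216 lid normal tilt deg -86.4 x 64.0 75.0 z max 182.0 z min 61.0
top 355 lid normal tilt deg -86.7 x 62.0 75.0 z max 183.0 z min 59.0
pitch down 20.1 tip x 96 tip z below TCP 9.6 z0 -25.4 TCP [ 0.4901 -0.2528  0.1621] F [ 0.4 -0.6 -0.4]
[ -0.8  24.1  30.7 110.7 -16.   49.3 -42.2]
[ 18.79 -43.59  -0.79]
```

>>> apply_moves:
  motion:
    - [[0,-3.5,0,0,1],[0,-7.5,0,0.02,1],[1,-11.3,0,0.04,1],[2.5,-15,0,0.08,1],[4,-18.7,0,0.12,1],[5.5,-22.4,0,0.148,1],[7,-26,0,0.148,1],[8.5,-29.6,0,0.148,1]]

```text
clock: 16.82
tool_pos: [0.5295, 0.0594, 0.1604]
ee_rot: [[1.0, 0.025, 0.001], [0.025, -1.0, 0.001], [0.001, -0.001, -1.0]]
wrist_force: [0.8, -1.2, -0.4]
opening: 0.0153
gripper_force: 81.4
```

```bash
python3 -c "
from h import *
s=state();print(s['tool_pos'],np.round(s['ee_rot'],3)[:2,0]);print(mv(*(np.array([.6063,.2096,.10])-s['tool_pos'])))"
```

```text
[0.52945526 0.05935494 0.16041078] [1.    0.025]
[  8.04 -14.83   6.06]
```

>>> apply_moves:
  motion:
    - [[1.5,-3.5,0,0,1],[3.5,-7,0,0,1],[5.5,-10.5,1,0,1],[7.5,-13.5,3,0,1],[7.8,-14.5,5,0,1],[7.8,-14.5,5,0,1],[7.8,-14.5,5,0,1],[7.8,-14.5,5,0,1]]

```text
clock: 17.48
tool_pos: [0.6036, 0.202, 0.1106]
ee_rot: [[1.0, 0.022, 0.001], [0.022, -1.0, -0.001], [0.001, 0.001, -1.0]]
wrist_force: [-0.0, 0.3, -0.7]
opening: 0.0148
gripper_force: 81.4
```

```bash
python3 -c "
from h import *
s=state();print(s['tool_pos'],np.round(s['ee_rot'],3)[:2,0]);print(mv(*(np.array([.6063,.2096,.03])-s['tool_pos'])));wp()"
```

```text
[0.60356746 0.201989   0.11058498] [1.    0.022]
[ 0.29 -0.76  8.06]
pitch down 20.0 tip x 96 tip z below TCP 9.7 z0 -25.3 TCP [0.6036 0.202  0.1106] F [-0.   0.3 -0.7]
```

>>> apply_moves:
  motion:
    - [[0.3,-0.76,2,0,1],[0.3,-0.76,5,0,1],[0.3,-0.76,7.5,0,1],[0.3,-0.76,8.3,0,1],[0.3,-0.76,8.8,0,1],[0.3,-0.76,9.2,0,1],[0.3,-0.76,9.4,0,1],[0.3,-0.76,9.4,0,1]]

```text
clock: 18.2
tool_pos: [0.6079, 0.21, 0.0196]
ee_rot: [[1.0, 0.022, 0.004], [0.022, -1.0, 0.002], [0.004, -0.001, -1.0]]
wrist_force: [-4.0, -1.2, 7.0]
opening: 0.0156
gripper_force: 78.6
```

```bash
python3 -c "
from h import *
pitch()"
```

```text
side handle 213 deg down 3.1 x -87.8 -12.2 z at ends above TCP 0.037 0.0329 rms 0.0011
side blade 163 deg down 3.8 x 34.0 101.4 z at ends above TCP 0.0202 0.0158 rms 0.0008
```

>>> apply_moves:
  motion:
    - [[0,0,0,0,0.5],[0,0,0,0,0],[0,0,0,0,-0.5],[0,0,0,0,-1],[0,0,0,0,-1],[0,0,0,0,-1],[0,0,0,0,-1],[0,0,0,0,-1]]

```text
clock: 18.97
tool_pos: [0.6059, 0.2105, 0.016]
ee_rot: [[1.0, 0.023, -0.0], [0.023, -1.0, -0.0], [-0.0, 0.0, -1.0]]
wrist_force: [-0.8, 0.7, 0.3]
opening: 0.0853
gripper_force: 0.0
```

>>> apply_moves:
  motion:
    - [[0,0,-3,0,-1],[0,0,-7,0,-1],[0,0,-11,0,-1],[-2,0,-15,0,-1],[-4,0,-19,0,-1],[-6,0,-23,0,-1],[-6.5,1,-26,0,-1],[-6.5,1,-26,0,-1]]

```text
clock: 19.63
tool_pos: [0.5434, 0.1985, 0.2842]
ee_rot: [[1.0, 0.022, 0.01], [0.022, -1.0, 0.006], [0.01, -0.006, -1.0]]
wrist_force: [2.9, 0.3, 0.1]
opening: 0.0853
gripper_force: 0.0
```

Run:
```python
from h import *
s=state();print(s['tool_pos'],s['opening']);M=camera_model('wrist');p,d=get_image('wrist');C=cloud('wrist',d,M);cv2.imwrite('pics/w9.png',p)
hsv=cv2.cvtColor(p,cv2.COLOR_BGR2HSV)
m=(cv2.inRange(hsv,(3,130,40),(16,255,255))>0)&(abs(C[...,0]-.57)<.08)&(abs(C[...,1]-.207)<.05)
Q=C[m];print(rect(Q),np.percentile(Q[:,2],[5,50,95]));lid()
a=np.polyfit(Q[:,0],Q[:,2],1);print("pitch",np.degrees(a[0]))
```

```text
[0.54336378 0.19853923 0.28421406] 0.08530473317740218
(array([565.4, 207.9]), 90.3, 18.3, 0.55) [0.04660367 0.04835345 0.04991367]
side 211 lid normal tilt deg -86.4 x 64.0 75.0 z max 182.0 z min 62.0
top 355 lid normal tilt deg -86.4 x 62.0 74.0 z max 180.0 z min 58.0
pitch 26.504298062403556
```

View pics/w9.png

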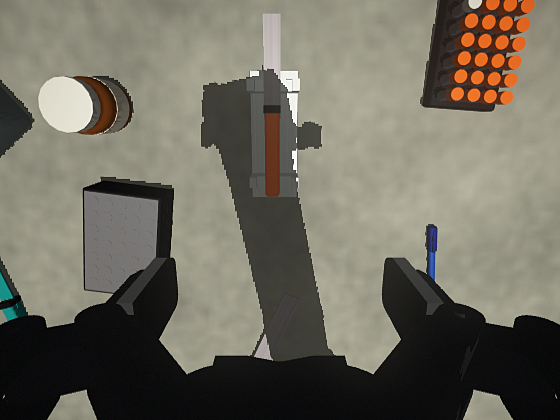

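The wrist view shows the spatula lying across both blocks, handle at (272,150). It is within 2 mm of its first position and at its first height (handle top 48 mm, median). The printed 26° pitch comes from stray pixels in the fit. The lid leans back at about 93.5°, so I'll hand in.

```bash
python3 -c "
from cell import *
print(close_job())"
```

```text
the job is handed in; nothing more can be done
None
```

The job is handed in, with no verdict shown: the lid was levered open and measured at about 93.5°, the pry blade lies across both blocks of its rest within about 2 mm of where it started, and the gripper never touched the box or lid by the force readings. On the first try at tilting the blade, its tip pressed on the purple look-alike rest, which I did not check for movement.

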